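Vent the benchtop steriliser, then unlock its lid

ROBOT

A 7-joint arm with a two-finger parallel gripper is mounted at the origin on a cart in front of the work surface, level with it; the furniture and walls round the work are solid. World frame = base frame: x ahead of the robot, y to its left, z up, the work surface at z = 0. Lengths are in m, angles in rad, forces in N, time in s.
With the tool pointing down it reaches from about 0.35 to 0.9 m from the base axis. Payload 7.2 kg.
Tool frame: the origin (TCP) lies on the centre line of the jaws, within the pads' length; the fingertips stand 14 mm ahead of it and the grasp point (between the pads) lies 5 mm behind it; y points along the fingers, x is the direction in which the jaws open and shut, and the axes are right-handed (so a half turn about y gives the same grasp; the last joint's range is limited). The gripper opens to 85 mm and grips with 20 to 120 N. Pads are 22 mm wide; open, the fingers measure 114 mm over their backs; the gripper's body (76 mm by 85 mm) begins 54 mm behind the grasp point. The pads swing forward as they close: fully open they stand 13 mm farther back than shut.
Start: joints at [1.213, 0.411, -0.013, 1.596, 0.006, 1.134, -0.082], TCP at [0.179, -0.599, 0.245] pointing down, gripper open.
Joint ranges: [-2.95, 2.95], [-0.29, 1.99], [-1.47, 1.44], [0.14, 2.54], [-1.03, 4.17], [0.13, 1.85], [-2.86, 2.86]. Speed limits (rad/s): [2.39, 2.39, 3.01, 3.01, 3.14, 3.14, 3.14].

INTERFACE

Orientations are given as a rotation vector (axis times angle).
In Python, from plant import bot, viewer gives the robot as it stands. The module is installed in compiled form; this text tells all that it offers.
- The arm moves only by the shell command python3 -m creep 'ROWS' [FORCE]. ROWS is text: rows parted by semicolons, each of 7 numbers parted by spaces: the turn, a rotation vector about the tool's x, y, z in rad, then the shift along the tool's x, y, z in mm, then the finger opening in mm, from 0 to 85.4. A call has 1 to 12 rows; each row is the pose to reach, as a shift and turn from the pose measured when the call began, along the tool's axes at that moment; what a row does not reach only later rows make up. A row lasts 1/8 s, in which the tool goes at most 62.5 mm and 10.7 degrees, less where a joint would pass 70% of its speed; a pose out of reach is approached as far as the arm can. A call with a gripper value outside its range is refused whole. The fingers move at their own pace and stop on an object; FORCE is the grip in N (left out, the last holds). Time passes only in rows, so rows that repeat a pose let the fingers close. It gives the time, the measured TCP pose, the force and the opening at its end, in the units of the state.
- bot.observe(): the state, without advancing time (a new reading comes with each control period).
- viewer.snapshot(name): name is "scene" or "top" or "wrist"; returns the picture (480x640x3 uint8, red, green, blue); there is no depth.
- viewer.camera_info(name): a dict with "camera_matrix" (3x3 intrinsics, pixels), "R" (3x3) and "t" (3): a world point X has camera coordinates R X + t. Camera axes: x right, y down, z forward; pixel columns grow to the right and rows downward; lengths in m; the calibration is good to about 2 mm. A picture is of the moment at which its call begins: read the wrist's pose just before it. camera_info takes no time and is no camera call; for the wrist camera it gives the pose at the moment of the call.
- bot.sign_off(): hands the job in, once; it reports no verdict.
The state is a dict: "clock": time; "q": joint angles; "joint_velocities": joint speeds; "joint_torque": joint torques, N m; "tcp_pos": TCP position; "tool_rot": TCP orientation; "wrist_force": force on the tool from outside, world axes, zero at the start; "moment": the same for the moment, N m; "opening": finger opening in m.
Only numpy, scipy, OpenCV 4.12 (cv2) and the standard library are available. Lean on these libraries where they do the work, as an engineer would, in place of code of your own. Each camera call takes 0.05 s, during which the arm holds its last target. There are 200 camera calls.

TASK

The steriliser's cycle is over. First let the pressure off by pushing the vent lever at its side round until it is fully open, in line with its pipe; only then unlock the lid by pushing the arms of the handwheel anticlockwise until it comes to its stop. Do it all by gentle pushing with a fingertip or the outside of the fingers: take neither the lever nor the wheel between the fingers, and leave the dish under the spout and the other things about it where they are.

Things in the scene. Friction and masses are not known exactly. Their poses are not given: they have to be found in the camera images.
- steriliser: Round stainless steriliser, fixed, 256 mm across, its closed lid 142 mm high at the edge. Origin: centre of its underside; -x front, +x lid hinge. Four bolt keepers, 165 mm high, stand on the rim 110 to 124 mm from the axis at 45, 135, 225, 315 degrees. A pipe runs along -y to the vent valve (upright axis at x 0, y -200 mm); its spout points down at y -242 mm over the dish.
- wheel_hub (a point): Centre of the lid's handwheel, on its upright axis, 195 mm above the worktop. No rim: four level steel arms 12 mm thick along this frame's +x, -x, +y, -y (it turns with the wheel), with black end grips 18 mm thick, 66 to 88 mm from the axis. Hub 44 mm across, top 14 mm above this point. Gaps between arms are open down to the lid and bolts 37 mm below (boss of 40 mm radius: 27 mm below).
- handwheel (a joint): Turn of the handwheel, rad: 0 fully locked, growing anticlockwise seen from above, 2.2 at its stop (unlocked, bolts drawn in). Starts between 0 and 0.35. It stays where it is left; friction about 0.3 N m (5 N at 60 mm), plus 0.25 N m per rad/s.
- lever_pivot (a point): On the upright axis of the vent lever, mid-height of its arm, 167 mm above the worktop. The arm lies level along this frame's +x (it turns with the lever): black grip 14 mm wide, 11 mm high, 28 to 90 mm from the axis; the middle boss rises 11 mm above this point. Space is free round the arm; the vessel's rim comes no nearer than 72 mm to the axis.
- vent_lever (a joint): Turn of the vent lever, rad: 0 shut (arm across the pipe, along the steriliser's -x), growing anticlockwise seen from above, 1.571 at its stop: fully open, arm in line with the pipe, pointing away from the vessel. Starts between 0 and 0.25. It stays where it is left; friction about 0.12 N m (2 N at 60 mm).
- kidney_dish: Loose stainless kidney dish, 202 x 100 x 32 mm, standing under the vent's spout to catch drips. Origin: centre of its underside. To be left alone.
- forceps: Loose steel forceps, 140 mm long, lying in front of the steriliser. To be left alone.
- vial: Loose small bottle, 33 mm across, 62 mm high, standing behind the valve. To be left alone.
- tape: Loose roll of tape, 106 mm across, 25 mm high, lying left of the steriliser. To be left alone.
- sample_cup: Loose lidded sample cup, 60 mm across, 64 mm high, behind and to the left of the steriliser. To be left alone.
- suture_carton: Loose small carton, 55 x 110 x 30 mm, in front and to the right. To be left alone.
- marker_green: Loose marker pen, 137 mm long, on the worktop. To be left alone.

How it is judged:
On the way, in this order (a step that is already met when the one before it is completed fails the run):
1. the vent lever is pushed fully open (1.43 rad or more) while the wheel is still locked (value of joint vent_lever above 1.43 rad and value of joint handwheel below 0.7 rad), for 0.2 s.
2. the handwheel is turned anticlockwise to its stop (2.05 rad or more) (value of joint handwheel above 2.05 rad), for 0.2 s.
At the end, for the whole second after the job is handed in: The vent lever stands open (1.43 rad or more of 1.571), the handwheel is at its unlocked stop (2.05 rad or more of 2.2), both at rest, and the dish and the other loose things are within 25 mm of where they were (value of joint vent_lever above 1.43 rad and value of joint handwheel above 2.05 rad and velocity of joint each of handwheel, vent_lever below 0.05 rad/s and distance of each of kidney_dish, forceps, vial, tape, sample_cup, suture_carton, marker_green from where it was at the start of the episode below 0.025 m); the robot touches nothing.
It fails at once if the wheel is turned (past 0.7 rad) before the vent is open (value of joint handwheel above 0.7 rad and value of joint vent_lever below 1.35 rad).
It fails at once if the wheel's hub or one of its arms is taken between the fingers (the grasp point lies on it) (horizontal distance between the grasp point and wheel_hub below 0.09 m and z of the grasp point in the frame of wheel_hub between -0.02 and 0.012 m and (x of the grasp point in the frame of wheel_hub between -0.007 and 0.007 m or y of the grasp point in the frame of wheel_hub between -0.007 and 0.007 m)).
It fails at once if the vent lever is taken between the fingers (the grasp point lies on it) (x of the grasp point in the frame of lever_pivot between -0.01 and 0.092 m and y of the grasp point in the frame of lever_pivot between -0.007 and 0.007 m and z of the grasp point in the frame of lever_pivot between -0.02 and 0.012 m).
It fails at once if the steriliser, its wheel or its lever is pushed or squeezed harder than 60 N (contact force between any of the arm, the fingers and steriliser above 60 N).
It fails at once if the dish or another loose thing is lifted, carried or knocked away (50 mm) (distance of any of kidney_dish, forceps, vial, tape, sample_cup, suture_carton, marker_green from where it was at the start of the episode above 0.05 m).
It also fails if it takes over 58 s, if anything falls off the work surface, if the arm or the gripper's body presses on something with over 40 N, if the wrist force passes 120 N, or if a joint passes its speed limit or range.

## Working session

There is one attempt and no reset: what is moved stays moved. The work goes in short steps, Python scripts to look and compute and a shell command to move; the robot and the scene stay as the last step left them, time stands still between calls to the robot, and variables do not carry over. Pictures are saved under pics/ and viewed, about 8 in all and at most 12, crops included, and the job is handed in when it is done.

```bash
mkdir -p pics; python3 - <<'E'
from plant import bot, viewer
import cv2
s=bot.observe(); print(s)
for n in("scene","top"):
    i=viewer.camera_info(n); print(n,i)
    cv2.imwrite(f"pics/{n}0.png",viewer.snapshot(n)[:,:,::-1])
E
```

```text
{'clock': 0.0, 'q': array([ 1.21281082,  0.41191913, -0.01271798,  1.59707052,  0.00558885,
        1.13434703, -0.08221893]), 'joint_velocities': array([-0.00074796,  0.0001342 ,  0.00071595,  0.0020126 , -0.00139381,
       -0.00016569, -0.00064793]), 'joint_torque': array([ 8.81431170e-04, -6.00622272e+01,  6.82645049e-01, -2.99408501e+01,
        1.39012624e-02,  1.06086448e-02, -5.22460539e-05]), 'tcp_pos': array([ 0.17841338, -0.59846756,  0.24443023]), 'tool_rot': array([-1.3315068 ,  0.99417149, -0.99179113]), 'wrist_force': array([-0.70922442, -0.42602532,  0.09500032]), 'moment': array([ 0.0235264 , -0.02492654, -0.01543379]), 'opening': 0.08558479349662496}
scene {'camera_matrix': array([[494.73106203,   0.        , 326.16041911],
       [  0.        , 494.73106203, 236.93086871],
       [  0.        ,   0.        ,   1.        ]]), 'R': array([[-0.86019407, -0.50971105,  0.01614957],
       [-0.35709052,  0.57941715, -0.73264051],
       [ 0.36407763, -0.63597988, -0.68042418]]), 't': array([0.45848079, 0.32061188, 1.14556788])}
top {'camera_matrix': array([[470.23825737,   0.        , 316.98358573],
       [  0.        , 470.23825737, 232.40617673],
       [  0.        ,   0.        ,   1.        ]]), 'R': array([[ 0.0118921 , -0.99988958,  0.0089114 ],
       [-0.98890798, -0.0130801 , -0.14795243],
       [ 0.14805265, -0.00705309, -0.98895433]]), 't': array([-0.04426993,  0.58720637,  1.20501243])}
```

View pics/top0.png

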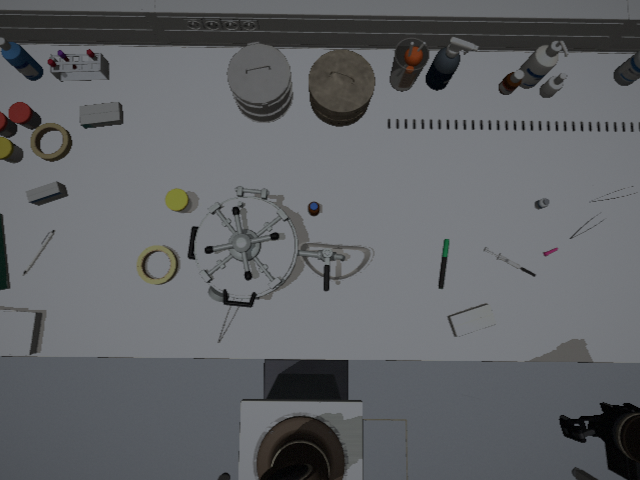

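View pics/scene0.png

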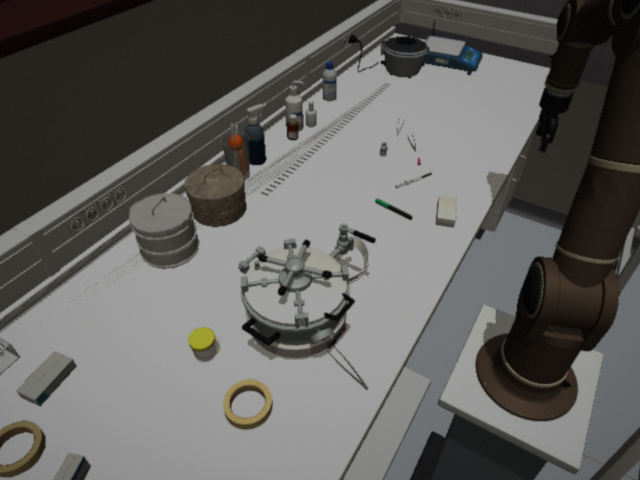

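The top view shows the steriliser at about (245,247), the wheel hub at (240,242), the valve at about (326,254), and the lever grip running towards (326,290). I'll enlarge that area.

```bash
python3 - <<'E'
import cv2
a=cv2.imread("pics/top0.png")[170:310,180:380]
cv2.imwrite("pics/c1.png",cv2.convertScaleAbs(cv2.resize(a,None,fx=4,fy=4,interpolation=cv2.INTER_CUBIC),alpha=1.6))
E
```

```text
(no output)
```

View pics/c1.png

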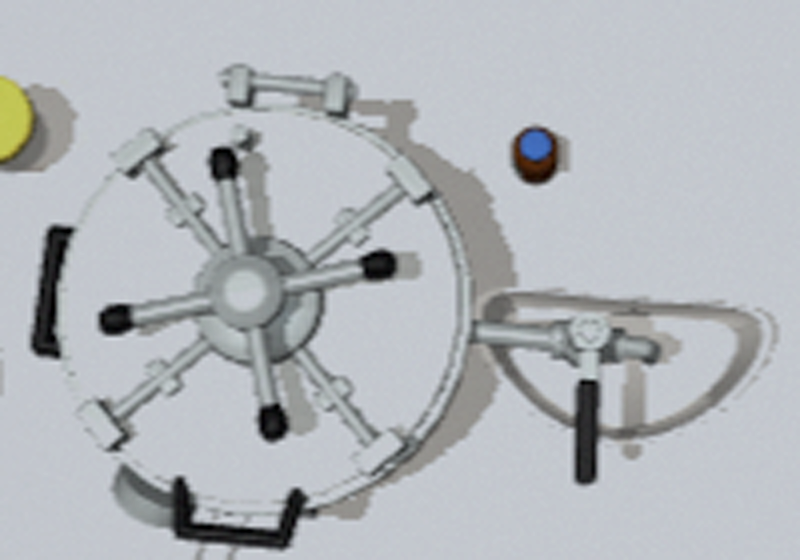

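```bash
cat > h.py <<'E'
import numpy as np
from plant import bot, viewer
from scipy.spatial.transform import Rotation as Ro
def back(n,u,v,z,i=None):
    i=i or viewer.camera_info(n); R,t=i["R"],i["t"]
    d=R.T@np.linalg.inv(i["camera_matrix"])@[u,v,1.]; c=-R.T@t
    return c+d*(z-c[2])/d[2]
E
python3 - <<'E'
from h import *
np.set_printoptions(precision=4,suppress=True)
P={}
for k,u,v,z in [("hub",245,290,.209),("boss",590,332,.178),("ltip",585,481,.167),("lroot",588,382,.167),("gE",395,264,.197),("gN",222,150,.197),("gW",102,318,.197),("gS",274,438,.197),("kNE",412,178,.165),("kNW",138,150,.165),("kSW",105,422,.165),("kSE",382,448,.165),("vial",535,143,.062),("spout",648,349,.14)]:
    P[k]=back("top",180+u/4,170+v/4,z); print(k,P[k])
s=bot.observe();M=Ro.from_rotvec(s["tool_rot"]).as_matrix();print(M)
h=P["hub"]
for k in("gE","gN","gW","gS"): d=P[k]-h; print(k,np.degrees(np.arctan2(d[1],d[0])),np.hypot(*d[:2]))
kc=sum(P[k] for k in P if k[0]=="k")/4;print("kc",kc); d=P["boss"]-kc;print("pipe",np.degrees(np.arctan2(d[1],d[0])),np.hypot(*d[:2]))
d=P["ltip"]-P["boss"];print("lever",np.degrees(np.arctan2(d[1],d[0])),np.hypot(*d[:2]))
for k in("kNE","kNW","kSW","kSE"): d=P[k]-kc; print(k,np.degrees(np.arctan2(d[1],d[0])),np.hypot(*d[:2]))
E
```

```text
hub [0.5373 0.1374 0.209 ]
boss [ 0.519  -0.0613  0.178 ]
ltip [ 0.4322 -0.0594  0.167 ]
lroot [ 0.4904 -0.0607  0.167 ]
gE [0.5552 0.0529 0.197 ]
gN [0.6212 0.1557 0.197 ]
gW [0.5215 0.2211 0.197 ]
gS [0.4537 0.1197 0.197 ]
kNE [0.6121 0.0463 0.165 ]
kNW [0.627  0.2116 0.165 ]
kSW [0.4634 0.2239 0.165 ]
kSE [0.4501 0.0603 0.165 ]
vial [ 0.656  -0.0274  0.062 ]
spout [ 0.5131 -0.0977  0.14  ]
[[ 0.2858 -0.0005  0.9583]
 [-0.9583  0.0014  0.2858]
 [-0.0015 -1.     -0.0001]]
gE -78.07979224432117 0.08641898269768918
gN 12.270121227278658 0.08586286426182294
gW 100.72306167334712 0.08519060562608706
gS -168.00658466953962 0.08548155511149438
kc [0.5382 0.1355 0.165 ]
pipe -95.56440677789934 0.1977182891679792
lever 178.778143389721 0.08676692705714925
kNE -50.353681277305874 0.11587760369280477
kNW 40.586973186056795 0.11699223939838067
kSW 130.24665969719806 0.11572211623441718
kSE -139.4832563817621 0.11577732722853204
```

Measured: the pivot is at about (0.520,-0.062), the lever at 179° (open at about 265°), the hub at (0.538,0.137), and the wheel arms at 12°+90k. Next I'll carry the closed fingers to above the vessel side of the lever.

```bash
python3 -m creep '0 0.05 0 -20 -20 18 0; 0 0.1 0 -60 -40 55 0; 0 0.15 0 -105 -55 97 0; 0 0.2 0 -150 -55 139 0; 0 0.25 0 -195 -55 181 0; 0 0.29 0 -240 -55 222 0; 0 0.29 0 -285 -55 264 0; 0 0.29 0 -330 -55 306 0; 0 0.29 0 -375 -55 348 0; 0 0.29 0 -415 -55 385 0; 0 0.29 0 -445 -55 412 0; 0 0.29 0 -460 -55 426 0'; python3 - <<'E'
from h import *
import cv2
s=bot.observe();print(s["clock"],s["tcp_pos"],s["q"],s["wrist_force"],s["opening"],Ro.from_rotvec(s["tool_rot"]).as_matrix().round(3))
i=viewer.camera_info("wrist");cv2.imwrite("pics/w1.png",cv2.convertScaleAbs(viewer.snapshot("wrist")[:,:,::-1],alpha=1.5))
np.save("w1.npy",i,allow_pickle=True)
for p in ([.52,-.062,.178],[.538,.137,.209],[.434,-.06,.167],[.455,-.035,.16]):
    c=i["R"]@p+i["t"];k=i["camera_matrix"]@c;print(p,k[:2]/k[2])
E
```

```text
clock: 1.6
tcp_pos: [0.4556, -0.0336, 0.3]
tool_rot: [-1.21, 1.209, -1.205]
wrist_force: [0.2, -0.1, -0.8]
opening: 0.0
1.6 [ 0.45564296 -0.03358862  0.29998258] [ 0.42896002  0.10720385 -0.49422752  1.87913213  0.05298181  1.16918285
 -1.65154573] [ 0.22782958 -0.10094994 -0.81085784] 1.8911527770952096e-05 [[ 0.003 -0.001  1.   ]
 [-1.     0.002  0.003]
 [-0.002 -1.    -0.001]]
[0.52, -0.062, 0.178] [361.09057321 149.29457118]
[0.538, 0.137, 0.209] [ 31.58516975 118.82985516]
[0.434, -0.06, 0.167] [352.84669813 260.81330186]
[0.455, -0.035, 0.16] [321.42315503 232.78873866]
```

View pics/w1.png

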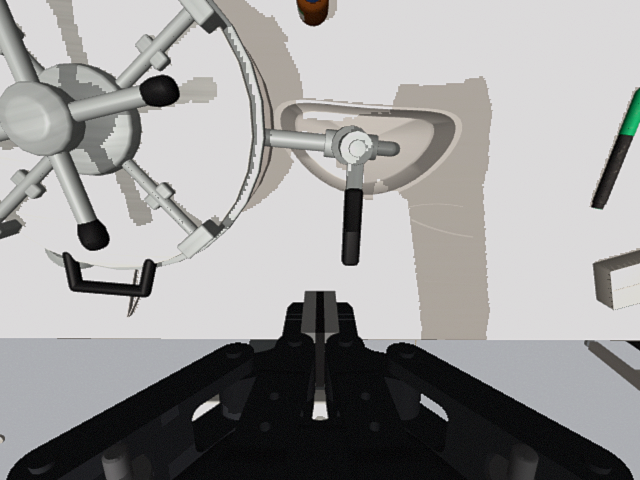

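The wrist view shows the lever at (351,264)–(356,148), within about 3 mm of the prediction, and the wheel at upper left. Space beside the lever is free. I'll lower the fingers 9 mm further from the lever, then work out the arc.

```bash
python3 -m creep '0 0 0 -4 20 0 0; 0 0 0 -8 50 0 0; 0 0 0 -8 80 0 0; 0 0 0 -8 105 0 0; 0 0 0 -8 125 0 0; 0 0 0 -8 134 0 0; 0 0 0 -8 134 0 0'; python3 - <<'E'
from h import *
s=bot.observe();p=s["tcp_pos"];M=Ro.from_rotvec(s["tool_rot"]).as_matrix();P=np.array([.520,-.060]);print(s["wrist_force"])
for a in range(175,270,5):
    f=np.radians(a);u=np.array([np.cos(f),np.sin(f)]);n=np.array([u[1],-u[0]]);d=.007+.0145*abs(u[0])+.011*abs(u[1])
    c=P+.065*u+d*n;print(a,c.round(4),((M.T@[*(c-p[:2]),0.166-p[2]])*1000).round(1))
E
```

```text
clock: 2.52
tcp_pos: [0.456, -0.0237, 0.1658]
tool_rot: [-1.21, 1.209, -1.203]
wrist_force: [-0.0, -0.2, 0.6]
opening: 0.0
[-0.00366909 -0.15164712  0.59351717]
175 [ 0.4572 -0.032 ] [ 8.3 -0.2  1.2]
180 [ 0.455  -0.0385] [14.8 -0.2 -1.1]
185 [ 0.4533 -0.0433] [19.6 -0.3 -2.8]
190 [ 0.452  -0.0484] [24.7 -0.3 -4.1]
195 [ 0.451  -0.0538] [30.  -0.3 -5.1]
200 [ 0.4506 -0.0593] [35.6 -0.3 -5.6]
205 [ 0.4506 -0.065 ] [41.3 -0.3 -5.6]
210 [ 0.4512 -0.0708] [47.1 -0.3 -5. ]
215 [ 0.4523 -0.0767] [52.9 -0.4 -3.9]
220 [ 0.454  -0.0825] [58.8 -0.4 -2.2]
225 [ 0.4563 -0.0883] [64.5 -0.4  0.1]
230 [ 0.4593 -0.0939] [70.2 -0.4  3. ]
235 [ 0.4628 -0.0993] [75.6 -0.4  6.5]
240 [ 0.4669 -0.1044] [80.7 -0.5 10.6]
245 [ 0.4716 -0.1091] [85.5 -0.5 15.2]
250 [ 0.4768 -0.1135] [89.8 -0.5 20.4]
255 [ 0.4825 -0.1173] [93.6 -0.5 26.1]
260 [ 0.4887 -0.1205] [96.9 -0.5 32.3]
265 [ 0.4952 -0.1231] [99.5 -0.6 38.8]
```

Now I'll sweep the lever to about 245° and check before the last part.

```bash
python3 -m creep '0 0 0 8 0 0 0; 0 0 0 15 0 -1 0; 0 0 0 22 0 -4 0; 0 0 0 30 0 -5 0; 0 0 0 38 0 -6 0; 0 0 0 47 0 -5 0; 0 0 0 56 0 -3 0; 0 0 0 64 0 0 0; 0 0 0 71 0 3 0; 0 0 0 77 0 7 0; 0 0 0 82 0 11 0; 0 0 0 86 0 15 0'; python3 -c "
from h import *
print(bot.observe()['wrist_force'])"
```

```text
clock: 4.03
tcp_pos: [0.4715, -0.11, 0.1654]
tool_rot: [-1.21, 1.209, -1.203]
wrist_force: [-1.1, 3.3, 0.0]
opening: -0.0001
[-1.06655886  3.27810586  0.01398787]
```

```bash
python3 -m creep '0 0 0 4 0 5 0; 0 0 0 8 0 11 0; 0 0 0 11 0 17 0; 0 0 0 12 0 20 0; 0 0 0 13 0 22 0; 0 0 0 13 0 22 0'; python3 - <<'E'
from h import *
import cv2
s=bot.observe();print(s['wrist_force'],s['tcp_pos'])
cv2.imwrite("pics/s2.png",cv2.convertScaleAbs(cv2.resize(viewer.snapshot("wrist")[:,:,::-1],None,fx=1,fy=1),alpha=1.3))
a=viewer.snapshot("top")[170:310,180:380,::-1];cv2.imwrite("pics/t2.png",cv2.convertScaleAbs(cv2.resize(a,None,fx=4,fy=4,interpolation=cv2.INTER_CUBIC),alpha=1.6))
E
```

```text
clock: 4.78
tcp_pos: [0.4938, -0.1232, 0.1654]
tool_rot: [-1.21, 1.209, -1.204]
wrist_force: [0.1, -0.1, -0.6]
opening: -0.0002
[ 0.08078648 -0.06875283 -0.64372289] [ 0.49378269 -0.12315641  0.1653747 ]
```

View pics/s2.png

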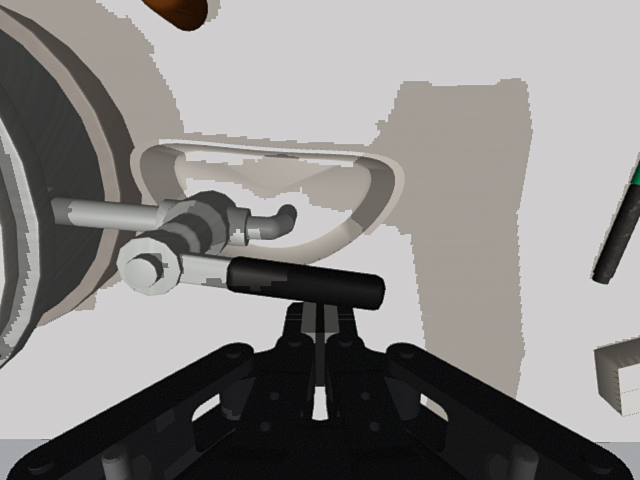

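The wrist view shows the lever from its boss (150,265) to its tip (380,292), nearly in line with the pipe. The finger lies just behind it with no force, so I'll press on gently to find the stop.

```bash
python3 -m creep '0 0 0 0 0 2 0; 0 0 0 0 0 3 0; 0 0 0 0 0 4 0; 0 0 0 0 0 4 0'; python3 -m creep '0 0 0 0 0 1 0; 0 0 0 0 0 2 0; 0 0 0 0 0 2 0'
```

```text
clock: 5.38
tcp_pos: [0.4976, -0.1234, 0.1655]
tool_rot: [-1.21, 1.209, -1.204]
wrist_force: [-2.9, -1.0, 0.3]
opening: 0.0001
clock: 5.75
tcp_pos: [0.4979, -0.1235, 0.1653]
tool_rot: [-1.213, 1.212, -1.203]
wrist_force: [-8.8, -0.9, 5.2]
opening: 0.0001
```

The force rises to 9 N with no travel, so the lever is at its stop. I'll back off, rise, and go over to the wheel's robot-side arm.

```bash
python3 -m creep '0 0 0 0 0 -8 0; 0 0 0 0 0 -20 0; 0 0 0 0 -30 -30 0; 0 0 0 0 -75 -33 0; 0 0 0 -20 -115 -35 0; 0 0 0 -60 -135 -35 0; 0 0 0 -105 -135 -35 0; 0 0 0 -150 -135 -35 0; 0 0 0 -195 -135 -35 0; 0 0 0 -235 -135 -35 0; 0 0 0 -264 -135 -35 0; 0 0 0 -277 -135 -35 0'; python3 - <<'E'
from h import *
import cv2
s=bot.observe();print(s['wrist_force'],s['tcp_pos'])
i=viewer.camera_info("wrist");cv2.imwrite("pics/w3.png",cv2.convertScaleAbs(viewer.snapshot("wrist")[:,:,::-1],alpha=1.4))
for p in ([.538,.136,.209],[.454,.1195,.197],[.555,.053,.197]):
    c=i["R"]@p+i["t"];k=i["camera_matrix"]@c;print(p,k[:2]/k[2])
a=viewer.snapshot("top")[170:310,180:380,::-1];cv2.imwrite("pics/t3.png",cv2.convertScaleAbs(cv2.resize(a,None,fx=4,fy=4,interpolation=cv2.INTER_CUBIC),alpha=1.6))
b=np.hstack([cv2.resize(cv2.imread("pics/w3.png"),(400,300)),cv2.resize(cv2.imread("pics/t3.png"),(400,300))]);cv2.imwrite("pics/b3.png",b)
E
```

```text
clock: 7.25
tcp_pos: [0.4621, 0.1547, 0.3012]
tool_rot: [-1.213, 1.209, -1.201]
wrist_force: [-0.1, 0.1, 0.1]
opening: -0.0
[-0.09383039  0.14222258  0.1020165 ] [0.46213347 0.15473147 0.30119601]
[0.538, 0.136, 0.209] [351.78412599 131.07469364]
[0.454, 0.1195, 0.197] [369.75405983 256.63864971]
[0.555, 0.053, 0.197] [485.68466198 103.12720709]
```

View pics/b3.png

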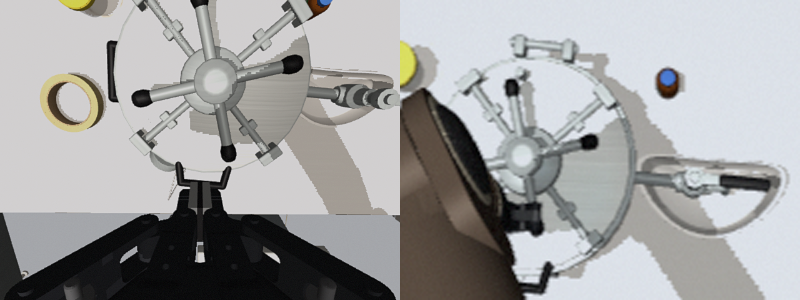

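The left half (wrist view) shows the hub and near arm within 3 mm of the prediction. The right half (top view) shows the lever in line with the pipe. Now I'll descend beside the near arm, in the gap.

```bash
python3 -m creep '0 0 0 -4 20 0 0; 0 0 0 -7 50 0 0; 0 0 0 -7 80 0 0; 0 0 0 -7 100 0 0; 0 0 0 -7 110 0 0; 0 0 0 -7 110 0 0'; python3 - <<'E'
from h import *
s=bot.observe();p=s["tcp_pos"];M=Ro.from_rotvec(s["tool_rot"]).as_matrix();P=np.array([.538,.138]);print(s["wrist_force"])
for a in range(190,315,6):
    f=np.radians(a);u=np.array([np.cos(f),np.sin(f)]);n=np.array([u[1],-u[0]]);d=.009+.0145*abs(u[0])+.011*abs(u[1])
    c=P+.072*u+d*n;print(a,c.round(4),((M.T@[*(c-p[:2]),0.191-p[2]])*1000).round(1))
E
```

```text
clock: 8.1
tcp_pos: [0.4619, 0.1603, 0.1909]
tool_rot: [-1.214, 1.211, -1.202]
wrist_force: [0.6, -0.3, 1.2]
opening: 0.0
[ 0.61672411 -0.32904966  1.2219094 ]
190 [0.4627 0.1503] [10.  -0.2  0.8]
196 [0.4616 0.1431] [17.2 -0.2 -0.3]
202 [0.4613 0.1357] [24.7 -0.2 -0.7]
208 [0.4618 0.128 ] [32.3 -0.2 -0.2]
214 [0.4631 0.1203] [40.1 -0.2  1.1]
220 [0.4654 0.1125] [47.8 -0.2  3.3]
226 [0.4686 0.105 ] [55.4 -0.3  6.5]
232 [0.4727 0.0976] [62.7 -0.3 10.6]
238 [0.4778 0.0907] [69.7 -0.4 15.6]
244 [0.4837 0.0844] [76.1 -0.4 21.6]
250 [0.4905 0.0787] [81.8 -0.5 28.3]
256 [0.4981 0.0737] [86.7 -0.5 35.9]
262 [0.5063 0.0698] [90.8 -0.6 44. ]
268 [0.515  0.0668] [93.8 -0.6 52.7]
274 [0.5221 0.0647] [95.9 -0.7 59.8]
280 [0.5285 0.0632] [97.4 -0.7 66.2]
286 [0.5352 0.0623] [98.3 -0.7 72.9]
292 [0.5421 0.062 ] [98.7 -0.8 79.9]
298 [0.5493 0.0624] [98.3 -0.8 87. ]
304 [0.5565 0.0636] [97.1 -0.8 94.2]
310 [0.5638 0.0657] [ 95.1  -0.9 101.5]
```

```bash
python3 -m creep '0 0 0 8 0 0 0; 0 0 0 15 0 0 0; 0 0 0 24 0 -1 0; 0 0 0 32 0 0 0; 0 0 0 40 0 1 0; 0 0 0 48 0 3 0; 0 0 0 56 0 7 0; 0 0 0 63 0 11 0; 0 0 0 70 0 16 0; 0 0 0 76 0 22 0; 0 0 0 82 0 28 0; 0 0 0 87 0 36 0'
```

```text
clock: 9.6
tcp_pos: [0.4972, 0.0747, 0.1907]
tool_rot: [-1.214, 1.212, -1.199]
wrist_force: [-4.5, 7.2, 0.2]
opening: -0.0004
```

Contact is as expected. I'll carry on to about 288°.

```bash
python3 -m creep '0 0 0 4 0 8 0; 0 0 0 7 0 16 0; 0 0 0 9 0 24 0; 0 0 0 10 0 30 0; 0 0 0 11 0 35 0; 0 0 0 12 0 40 0; 0 0 0 12 0 40 0'; python3 -m creep '0 0 0 0 0 3 0; 0 0 0 0 0 5 0; 0 0 0 0 0 5 0'
```

```text
clock: 10.48
tcp_pos: [0.5362, 0.0632, 0.1903]
tool_rot: [-1.215, 1.213, -1.197]
wrist_force: [-3.3, 2.7, -0.7]
opening: -0.0002
clock: 10.85
tcp_pos: [0.5403, 0.0636, 0.1903]
tool_rot: [-1.216, 1.214, -1.196]
wrist_force: [-4.4, 1.8, 1.0]
opening: -0.0
```

```bash
python3 -m creep '0 0 0 0 0 3 0; 0 0 0 0 0 6 0; 0 0 0 0 0 8 0; 0 0 0 0 0 8 0'; python3 -m creep '0 0 0 0 0 2 0; 0 0 0 -1 0 4 0; 0 0 0 -1 0 4 0'
```

```text
clock: 11.35
tcp_pos: [0.5473, 0.064, 0.1902]
tool_rot: [-1.218, 1.215, -1.194]
wrist_force: [-4.6, 3.5, 0.7]
opening: -0.0001
clock: 11.72
tcp_pos: [0.5506, 0.065, 0.1902]
tool_rot: [-1.219, 1.216, -1.193]
wrist_force: [-4.9, 1.8, 1.1]
opening: 0.0005
```

```bash
python3 -m creep '0 0 0 0 0 2 0; 0 0 0 -1 0 4 0; 0 0 0 -1 0 4 0'; python3 -m creep '0 0 0 0 0 2 0; 0 0 0 -1 0 3 0; 0 0 0 -1 0 3 0'
```

```text
clock: 12.1
tcp_pos: [0.5539, 0.0661, 0.1902]
tool_rot: [-1.219, 1.217, -1.193]
wrist_force: [-5.9, 2.0, 1.7]
opening: -0.0
clock: 12.48
tcp_pos: [0.5563, 0.067, 0.1902]
tool_rot: [-1.22, 1.217, -1.192]
wrist_force: [-5.1, 2.4, 1.6]
opening: 0.0001
```

```bash
python3 -m creep '0 0 0 -1 0 2 0; 0 0 0 -1 0 4 0; 0 0 0 -1 0 4 0'; python3 -m creep '0 0 0 -1 0 2 0; 0 0 0 -2 0 4 0; 0 0 0 -2 0 4 0'; python3 - <<'E'
from h import *
import cv2
i=viewer.camera_info("wrist");np.save("w4.npy",i,allow_pickle=True)
cv2.imwrite("pics/w4.png",cv2.convertScaleAbs(viewer.snapshot("wrist")[:,:,::-1],alpha=1.4))
a=viewer.snapshot("scene")[200:360,200:400,::-1];cv2.imwrite("pics/s4.png",cv2.resize(a,None,fx=3.5,fy=3.5,interpolation=cv2.INTER_CUBIC))
E
```

```text
clock: 12.85
tcp_pos: [0.5596, 0.0682, 0.1902]
tool_rot: [-1.221, 1.218, -1.191]
wrist_force: [-4.6, 2.4, 2.1]
opening: 0.0001
clock: 13.22
tcp_pos: [0.563, 0.07, 0.1901]
tool_rot: [-1.222, 1.218, -1.191]
wrist_force: [-3.9, 1.8, 1.0]
opening: 0.0001
```

View pics/w4.png

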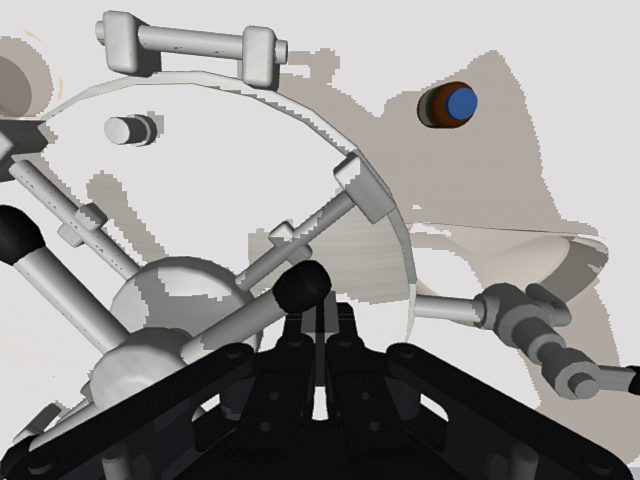

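The wrist view shows the pushed arm from the hub (145,372) to its grip (305,285), which is about 298.5° with the stop expected near 301°. There is no rise in force yet, so I'll continue gently.

```bash
python3 -m creep '0 0 0 -1 0 2 0; 0 0 0 -2 0 3 0; 0 0 0 -2 0 3 0'; python3 -m creep '0 0 0 -1 0 2 0; 0 0 0 -2 0 3 0; 0 0 0 -2 0 3 0';  python3 -m creep '0 0 0 -1 0 2 0; 0 0 0 -1 0 2 0'
```

```text
clock: 13.7
tcp_pos: [0.5657, 0.0716, 0.1901]
tool_rot: [-1.223, 1.219, -1.191]
wrist_force: [-4.6, 0.3, 1.7]
opening: -0.0001
clock: 14.08
tcp_pos: [0.5685, 0.0734, 0.1901]
tool_rot: [-1.223, 1.219, -1.192]
wrist_force: [-4.4, 0.9, 1.3]
opening: 0.0003
clock: 14.32
tcp_pos: [0.5703, 0.0744, 0.1901]
tool_rot: [-1.223, 1.219, -1.191]
wrist_force: [-5.2, 1.6, 1.6]
opening: -0.0
```

```bash
python3 -m creep '0 0 0 -1 0 2 0; 0 0 0 -2 0 3 0; 0 0 0 -2 0 3 0'; python3 -m creep '0 0 0 -1 0 2 0; 0 0 0 -2 0 3 0; 0 0 0 -2 0 3 0';  python3 -m creep '0 0 0 -1 0 2 0; 0 0 0 -1 0 2 0'
```

```text
clock: 14.7
tcp_pos: [0.573, 0.0763, 0.19]
tool_rot: [-1.224, 1.219, -1.191]
wrist_force: [-5.6, 0.3, 0.5]
opening: -0.0002
clock: 15.08
tcp_pos: [0.5758, 0.0779, 0.1899]
tool_rot: [-1.224, 1.22, -1.192]
wrist_force: [-4.0, 0.2, 1.2]
opening: 0.0001
clock: 15.32
tcp_pos: [0.5775, 0.0786, 0.1897]
tool_rot: [-1.225, 1.22, -1.192]
wrist_force: [-5.1, 0.3, 1.3]
opening: 0.0003
```

```bash
python3 - <<'E'
from h import *
import cv2
i=np.load("w4.npy",allow_pickle=True).item()
h=back("wrist",142,368,.205,i);g=back("wrist",303,283,.197,i);print(h,g)
for H in(h,np.array([.538,.137,0])): d=g-H;print(np.degrees(np.arctan2(d[1],d[0])),np.hypot(*d[:2]))
s=bot.observe();print(s["wrist_force"])
i=viewer.camera_info("wrist");np.save("w5.npy",i,allow_pickle=True)
w=cv2.convertScaleAbs(viewer.snapshot("wrist")[:,:,::-1],alpha=1.4)
a=cv2.convertScaleAbs(cv2.resize(viewer.snapshot("top")[170:310,180:380,::-1],(640,448),interpolation=cv2.INTER_CUBIC),alpha=1.5)
cv2.imwrite("pics/b5.png",np.hstack([w[:,:400],a[:,80:480] if 0 else cv2.resize(a,(400,280))]) if 0 else w)
E
```

```text
[0.55136174 0.1377383  0.205     ] [0.58406886 0.07612828 0.197     ]
-62.03735801192576 0.06975349561411995
-52.88088078321396 0.07633941436925161
[-5.10999841  0.31002074  1.31640289]
```

View pics/b5.png

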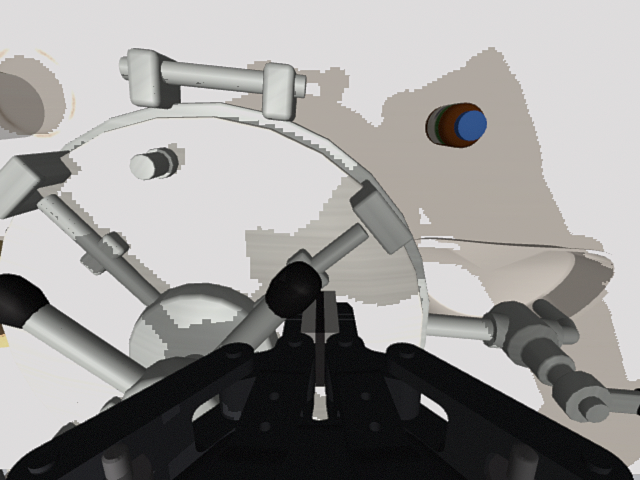

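The view shows the bolts withdrawing from their keepers, with a gap now at (375,225), and the grip at (292,285). No stop has been felt yet, so I'll keep pushing along the tangent.

```bash
python3 -m creep '0 0 0 -1 0 1 0; 0 0 0 -2 0 3 0; 0 0 0 -2 0 3 0'; python3 -m creep '0 0 0 -1 0 1 0; 0 0 0 -2 0 2 0; 0 0 0 -2 0 2 0';  python3 -m creep '0 0 0 -1 0 1 0; 0 0 0 -2 0 2 0; 0 0 0 -2 0 2 0'; python3 - <<'E'
from h import *
i=np.load("w5.npy",allow_pickle=True).item()
g=back("wrist",292,287,.197,i);d=g-[.538,.137,0];print(g,np.degrees(np.arctan2(d[1],d[0])),np.hypot(*d[:2]))
E
```

```text
clock: 15.8
tcp_pos: [0.578, 0.0789, 0.1893]
tool_rot: [-1.231, 1.223, -1.192]
wrist_force: [-15.4, -3.2, 7.5]
opening: -0.0004
clock: 16.18
tcp_pos: [0.578, 0.0789, 0.1892]
tool_rot: [-1.236, 1.225, -1.193]
wrist_force: [-13.3, -5.9, 8.5]
opening: 0.0003
clock: 16.55
tcp_pos: [0.578, 0.0788, 0.1891]
tool_rot: [-1.241, 1.228, -1.194]
wrist_force: [-13.2, -5.4, 9.1]
opening: 0.0002
[0.59709846 0.08888498 0.197     ] -39.15076373702193 0.07620815917686283
```

The force jumps to 15 N with no travel, which is the stop. I'll back off, rise, and check.

```bash
python3 -m creep '0 0 0 3 0 -4 0; 0 0 0 7 0 -10 0; 0 0 0 7 -10 -12 0; 0 0 0 7 -40 -12 0; 0 0 0 7 -80 -12 0; 0 0 0 20 -115 -30 0; 0 0 0 60 -120 -60 0; 0 0 0 105 -120 -85 0; 0 0 0 150 -120 -100 0; 0 0 0 195 -120 -110 0; 0 0 0 225 -120 -115 0; 0 0 0 235 -120 -115 0'; python3 - <<'E'
from h import *
import cv2
print(bot.observe()["wrist_force"])
a=cv2.convertScaleAbs(cv2.resize(viewer.snapshot("top")[170:310,180:380,::-1],(800,560),interpolation=cv2.INTER_CUBIC),alpha=1.6);cv2.imwrite("pics/t6.png",a)
E
```

```text
clock: 18.05
tcp_pos: [0.4682, -0.1577, 0.3153]
tool_rot: [-1.24, 1.229, -1.198]
wrist_force: [0.8, -0.1, 0.5]
opening: 0.0
[ 0.79581194 -0.07017791  0.4958886 ]
```

View pics/t6.png

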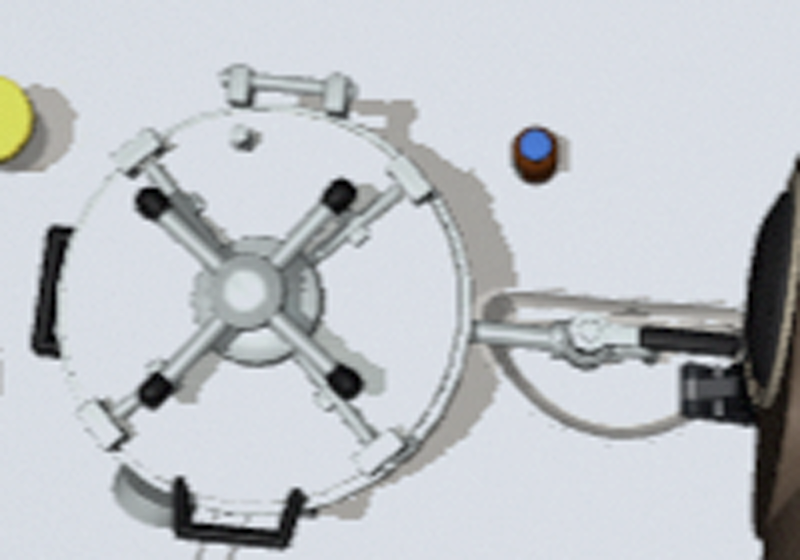

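The top view shows the wheel arms at 316°, having turned about 124° (2.16 rad or more), and the lever still in line with the pipe from (590,332) to (738,342). Nothing near it has moved and the robot is clear, so I'm handing in.

```bash
python3 -m creep '0 0 0 0 0 0 0; 0 0 0 0 0 0 0; 0 0 0 0 0 0 0; 0 0 0 0 0 0 0' ; python3 -c "
from plant import bot
print(bot.sign_off())"
```

```text
clock: 18.6
tcp_pos: [0.4686, -0.1572, 0.3151]
tool_rot: [-1.24, 1.228, -1.196]
wrist_force: [-0.6, 0.4, -0.2]
opening: -0.0001
the job is handed in; nothing more can be done
None
```

The vent is open and the lid is unlocked. I handed the job in at 18.6 s; the hand-in reports no verdict.

- **Vent lever:** I pushed it with the outside of the closed fingers until it stopped, where the force rose to about 9 N with no further travel. The last top view shows it in line with its pipe.
- **Handwheel:** With the vent open, I pushed one arm anticlockwise until it stopped at about 15 N. It turned about 124° (2.16 rad) from where it started, so it is past 2.05 rad, and the bolts were seen drawn in.
- **Final state:** The fingers were raised clear, with the wrist force near zero. The vial, the visible part of the dish and the sample cup's edge had not shifted in the last view. I did not check the forceps, tape, carton and marker at the end, but the arm touched nothing near them.
- **Disagreement:** The wheel's stop came about 15° later than I expected, because I had assumed zero turn lay in line with the steriliser's axes. The force rise and the last picture both show it at its stop.

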